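# Scan a storage canister into the pantry stock

### The arm

A 6-joint arm with a two-finger parallel gripper is mounted at the origin on the work surface. World frame = base frame: x ahead of the robot, y to its left, z up, the work surface at z = 0. Lengths are in m, angles in rad, forces in N, time in s.
With the tool pointing down it reaches from about 0.325 to 0.775 m from the base axis. Payload 5.5 kg.
Tool frame: the origin (TCP) lies on the centre line of the jaws, within the pads' length; the fingertips stand 25 mm ahead of it and the grasp point (between the pads) lies 6 mm ahead of it (env.tip_reach is the z of the fingertips in the tool frame, in m); z points along the fingers, y is the line along which they close (so a half turn about z gives the same grasp; the last joint's range is limited). The gripper opens to 88 mm and grips with 3 to 60 N. Pads are 20 mm wide; open, the fingers measure 115 mm over their backs; the gripper's body (75 mm by 178 mm) begins 61 mm behind the grasp point.
Start: joints at [1.131, 0.091, 1.231, -0, 1.82, -0.057], TCP at [0.224, 0.557, 0.248] pointing down, gripper open.
Joint ranges: [-2.87, 2.87], [-0.86, 2.18], [0.17, 2.46], [-1.51, 4.65], [0.06, 2.69], [-2.65, 2.65]. Speed limits (rad/s): [2.57, 2.57, 3.01, 3.14, 3.14, 3.14].

### API

Orientations are given as a rotation vector (axis times angle).
In Python, from plant import read_state, vision, close_job, env gives the robot as it stands. The module is installed in compiled form; this text tells all that it offers.
- The arm moves only by the tool jog_arm, never from a script. Its argument "steps" is a list of rows, each an object with "offset": the shift along the tool's x, y, z in mm, a list of three; "dr": the turn, a rotation vector about the tool's x, y, z in degrees, a list of three; "hand": the finger opening in mm, from 0 to 87.8. A call has 1 to 12 rows; each row shifts and turns the commanded pose from where the row before left it, along the tool's axes as they then stand; what a row does not reach is not made up. A row lasts 1/10 s, in which the tool goes at most 50 mm and 8.59 degrees, less where a joint would pass 70% of its speed; a pose out of reach is approached as far as the arm can. A call with a gripper value outside its range is refused whole. The fingers move at their own pace and stop on an object; "force" is the grip in N (left out, the last holds). Time passes only in rows, so rows that do not move let the fingers close. It gives the time, the measured TCP pose, the force, the opening and the grip force at its end, in the units of the state.
- read_state(): the state, without advancing time (a new reading comes with each control period).
- vision.get_image(name): name is "scene" or "top" or "wrist"; returns a dict with "img" (480x640x3 uint8, blue, green, red), "fx", "fy", "cx", "cy" (pixels), "k1" (the pictures are not rectified: a ray, as slopes to the right and down, at radius r is drawn at 1 + k1 r^2 times it, then the intrinsics apply), "rvec" (rotation vector, rad) and "tvec" (3), from world to camera coordinates, as OpenCV has them. Camera axes: x right, y down, z forward; pixel columns grow to the right and rows downward; lengths in m; the calibration is good to about 2 mm. A picture is of the moment at which its call begins. There is no depth.
- close_job(): hands the job in; it is judged then, once.
The state is a dict: "clock": time; "joint_pos": joint angles; "qvel": joint speeds; "tau": joint torques, N m; "tcp_pos": TCP position; "orientation": TCP orientation; "force": force on the tool from outside, world axes, zero at the start; "ft_torque": the same for the moment, N m; "grip_width": opening from 0.0 (shut) to 1.0 (fully open); "grasp_force": force on a finger pad.
Only numpy, scipy, OpenCV 4.12 (cv2) and the standard library are available. Lean on these libraries where they do the work, as an engineer would, in place of code of your own. Each camera call takes 0.05 s, during which the arm holds its last target. There are 200 camera calls.

### The job

Scan the tall canister into the pantry stock: set it down gently and upright in the middle of the scanner's round rubber pad, turned so that its paper label squarely faces the scan window, and let go of it. Then squeeze the scanner's sprung trigger fully home against the grip, hold it for about half a second and let it spring back, leaving the canister standing as it was. Do not disturb the squat canister, the bowl or the basil pot.

Things in the scene. Friction and masses are not known exactly. Their poses are not given: they have to be found in the camera images.
- jar: Tall canister, loose, upright: dark steel cylinder 60 mm in diameter, 133 mm high in all, wooden lid of the same diameter (z 115 to 127 mm), on it a dark steel bar 28 x 9 x 6 mm from the lid's centre to the rim on the label's side. About 0.35 kg; may be gripped anywhere on its side. Origin: centre of its underside, +z up, +x out through the middle of the label (along the lid bar).
- jar_label (a point): Middle of the striped white paper label on the tall canister's side: 30 mm from its axis along its +x, 45 mm above its underside. The label covers about 70 degrees of the side, z 12 to 77 mm.
- stand: Scanner stand, fixed: steel base plate 8 mm thick, 100 mm wide, from 55 mm behind (-x, round end) to 255 mm beyond (+x) the pad's centre. Origin: on the counter under the pad's centre; +x from pad to scanner, +z up. The scanner is a gun clamped upside down at x = 180 mm: its head lies low (x 118 to 230 mm, 64 mm wide, top 76 mm above the counter), looking along -x at the pad; its grip stands up.
- pad (a point): Centre of the top face of the round black rubber pad (92 mm in diameter), 14 mm above the counter; axes as the stand's. The canister is to stand on it, its +x along the stand's +x.
- window (a point): Centre of the scan window on the scanner's head, facing the stand's -x, 117 mm from the pad's axis and 50 mm above the counter.
- grip (a point): Point on the scanner grip's centre line, 150 mm above the counter; axes as the stand's. The grip is a fixed upright post 26 mm deep (13 mm either way along x), 32 mm wide, top 175 mm above the counter; the trigger is on its pad side (-x). With the trigger home the two are 36 mm thick: from x = +13 to -23 mm of this point.
- trigger (a joint): Trigger angle, rad: 0 released, 0.28 fully home (stop). Black bar 80 x 22 x 8 mm on the grip's pad side, hinged at its lower end (19 mm from the grip's centre line, 75 mm above the counter), free end up. Released it leans 0.28 rad towards the pad; home it is upright, 2 mm off the grip, its end at 155 mm. At the free end 3 N starts it, 8 N brings it home; a spring returns it.
- trigger_tip (a point): Middle of the trigger's free upper end; moves with it. Released: 41 mm from the grip's centre line towards the pad, 152 mm above the counter; grip and trigger together are then about 58 mm thick there.
- squat: The squat canister, loose, not to be disturbed: same make as the tall one (with a label and lid bar of its own) but 80 mm in diameter and 80 mm high. Origin: centre of its underside.
- bowl: White ceramic bowl, loose, not to be disturbed: 150 mm in diameter, 55 mm high. Origin: centre of its underside.
- basil: Basil in a terracotta pot, loose, not to be disturbed: pot 114 mm in diameter and 98 mm high, leaves to about 175 mm. Origin: centre of its underside.
Mind the look-alikes: they are no part of the job. What is shaped like the jar but yellow is not meant.

How it is judged:
By the outcome, as a careful person would: the job done as asked, in the order asked, and still so for the second after the job is handed in, with the robot touching nothing.
It also fails if it takes over 58 s, if anything falls off the work surface, if the arm or the gripper's body presses on something with over 40 N, if the wrist force passes 120 N, or if a joint passes its speed limit or range.

## Working session

There is one attempt and no reset: what is moved stays moved. The work goes in short steps, Python scripts to look and compute and a tool call to move; the robot and the scene stay as the last step left them, time stands still between calls to the robot, and variables do not carry over. Pictures are saved under pics/ and viewed, at most 12 in all, crops included, and the job is handed in when it is done.

Besides the shell and the picture viewer there is one more tool, called after "Call:" by a JSON object that holds its "method" and its "body". jog_arm: Moves the arm, as the interface text tells. Its arguments: {"type":"object","properties":{"steps":{"type":"array"},"force":{"type":"number"}},"required":["steps"]}

```bash
mkdir -p pics
cat > h.py <<'E'
import numpy as np, cv2, json
from plant import read_state, vision, close_job, env
def grab(n,f=None):
    d=vision.get_image(n)
    if f: cv2.imwrite('pics/'+f,d['img'])
    return d
def ray(d,u,v):
    x=(u-d['cx'])/d['fx'];y=(v-d['cy'])/d['fy']
    rd=np.hypot(x,y);r=rd
    for _ in range(20): r=rd/(1+d['k1']*r*r)
    s=r/rd if rd>0 else 1
    R=cv2.Rodrigues(np.array(d['rvec'],float))[0];t=np.array(d['tvec'],float).ravel()
    return -R.T@t, R.T@np.array([x*s,y*s,1])
def onz(d,u,v,z):
    o,k=ray(d,u,v);return o+k*(z-o[2])/k[2]
def proj(d,p):
    return cv2.projectPoints(np.array(p,float).reshape(-1,1,3),np.array(d['rvec'],float),np.array(d['tvec'],float),np.array([[d['fx'],0,d['cx']],[0,d['fy'],d['cy']],[0,0,1.]]),np.array([d['k1'],0,0,0.]))[0][:,0]
E
python3 - <<'E'
from h import *
import pickle
D={n:grab(n,n+'0.png') for n in('scene','top','wrist')}
pickle.dump(D,open('d0.pkl','wb'))
for n in D: print(n,{k:np.round(v,3).tolist() for k,v in D[n].items() if k!='img'}, np.round(ray(D[n],320,240)[0],3))
s=read_state();print(s)
E
```

```text
scene {'fx': 566.832, 'fy': 566.832, 'cx': 317.601, 'cy': 244.854, 'k1': -0.164, 'rvec': [2.271, 0.855, -0.336], 'tvec': [-0.443, -0.172, 1.392]} [ 1.039 -0.509  0.908]
top {'fx': 488.714, 'fy': 488.714, 'cx': 327.646, 'cy': 236.695, 'k1': 0.034, 'rvec': [2.158, -2.131, 0.152], 'tvec': [0.06, 0.594, 1.237]} [0.407 0.061 1.31 ]
wrist {'fx': 333.774, 'fy': 333.774, 'cx': 320.285, 'cy': 242.64, 'k1': -0.018, 'rvec': [-2.408, -1.625, -0.223], 'tvec': [-0.598, -0.034, 0.391]} [0.156 0.583 0.385]
{'clock': 0.15, 'joint_pos': array([ 1.13128949e+00,  9.17028693e-02,  1.23157021e+00, -1.74016152e-05,
        1.81977787e+00, -5.66942111e-02]), 'qvel': array([ 1.78690933e-05, -1.70742280e-03, -3.64781768e-03,  2.50769863e-05,
       -8.92964195e-04, -3.66989545e-04]), 'tau': array([ 9.62486847e-04, -4.47045386e+01, -4.06906414e+01,  6.98203244e-02,
        2.75293342e-02, -1.41552855e-04]), 'tcp_pos': array([0.22404994, 0.55641574, 0.24677849]), 'orientation': array([-5.97597112e-01, -3.08388229e+00,  2.22681127e-03]), 'force': array([-0.45215555,  0.56427742,  0.47322318]), 'ft_torque': array([-0.05373699, -0.01618955,  0.01831971]), 'grasp_force': 0.0, 'grip_width': 0.9962982974798039}
```

View pics/scene0.png

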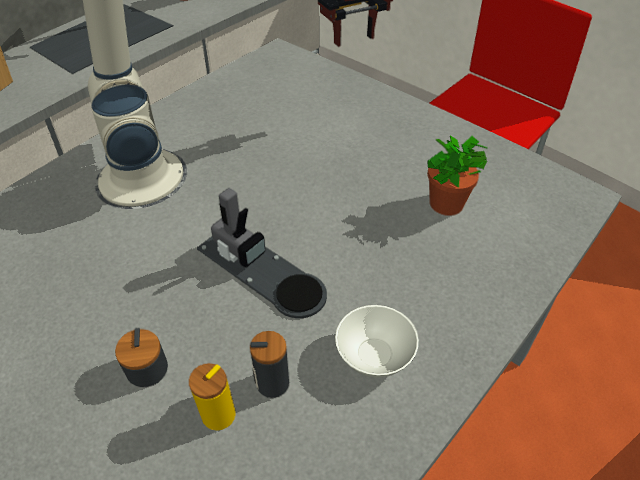

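View pics/top0.png

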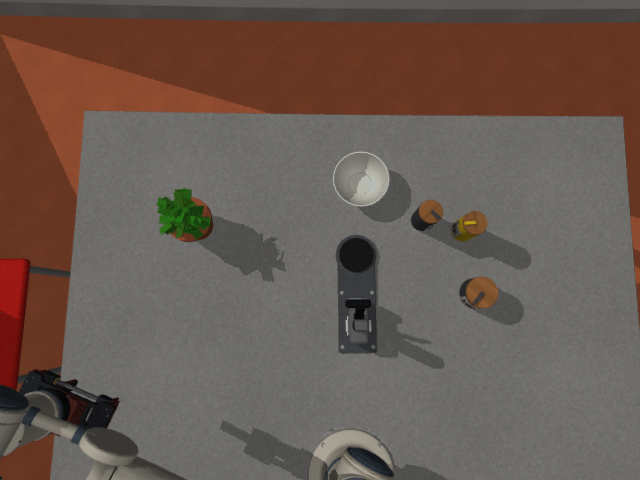

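The scene view shows three possible canisters:
- Dark tall canister: scene (269,362), top (430,210).
- Yellow look-alike: scene (212,397), top (472,223).
- Squat canister: scene (141,357), top (482,292).

I choose the dark tall one. The pad is at top (357,254) and the grip at about (358,325).

Run:
```python
from h import *
import pickle
D=pickle.load(open('d0.pkl','rb'))
a=cv2.resize(D['scene']['img'][315:405,225:315],(400,400),interpolation=cv2.INTER_CUBIC)
b=cv2.resize(D['top']['img'][190:240,400:450],(400,400),interpolation=cv2.INTER_CUBIC)
c=cv2.resize(D['top']['img'][225:365,310:450],(400,400)[::1],interpolation=cv2.INTER_CUBIC)
cv2.imwrite('pics/crop1.png',cv2.resize(np.hstack([a,b]),(800,400)))
cv2.imwrite('pics/crop2.png',cv2.resize(D['top']['img'][225:365,300:420],(514,600),interpolation=cv2.INTER_CUBIC))
def lid(n,x0,y0,x1,y1):
    im=D[n]['img'].astype(int)[y0:y1,x0:x1];B,G,R=im[...,0],im[...,1],im[...,2]
    m=((R>90)&(R-B>50)&(R-G>25)).astype(np.uint8)
    c=max(cv2.findContours(m,0,1)[0],key=cv2.contourArea)
    e=cv2.fitEllipse(cv2.convexHull(c)); return e[0][0]+x0,e[0][1]+y0,e[1]
for n,bx in(('top',(405,190,452,240)),('scene',(240,320,300,385))):
    u,v,ax=lid(n,*bx);print('jar',n,u,v,ax,onz(D[n],u,v,.127))
u,v,ax=lid('top',460,270,505,315);print('squat',u,v,ax,onz(D['top'],u,v,.076))
u,v,ax=lid('top',452,205,490,245);print('yellow',u,v,ax,onz(D['top'],u,v,.127))
# pad: dark
for n,(x0,y0,x1,y1) in(('top',(330,228,385,280)),('scene',(262,265,335,325))):
    g=D[n]['img'][y0:y1,x0:x1].max(2);m=(g<30).astype(np.uint8)
    c=max(cv2.findContours(m,0,1)[0],key=cv2.contourArea);e=cv2.fitEllipse(cv2.convexHull(c))
    u,v=e[0][0]+x0,e[0][1]+y0;print('pad',n,u,v,e[1],onz(D[n],u,v,.014))
```

```text
jar top 430.421537399292 210.93036079406738 (22.58395004272461, 23.53797149658203) [ 0.64792113 -0.1853488   0.127     ]
jar scene 267.88443756103516 346.70211029052734 (32.6064338684082, 36.27918243408203) [ 0.65141272 -0.19184747  0.127     ]
squat 481.7350959777832 291.9317741394043 (30.105939865112305, 32.39330291748047) [ 0.45338927 -0.31997787  0.076     ]
yellow 474.5810718536377 222.4039535522461 (22.600082397460938, 24.528032302856445) [ 0.62051974 -0.29252306  0.127     ]
pad top 356.1332206726074 254.74310684204102 (33.28190994262695, 33.69218444824219) [ 0.54958154 -0.00928442  0.014     ]
pad scene 298.7975425720215 292.99005699157715 (36.47266387939453, 45.44468307495117) [ 0.55333371 -0.015688    0.014     ]
```

View pics/crop1.png

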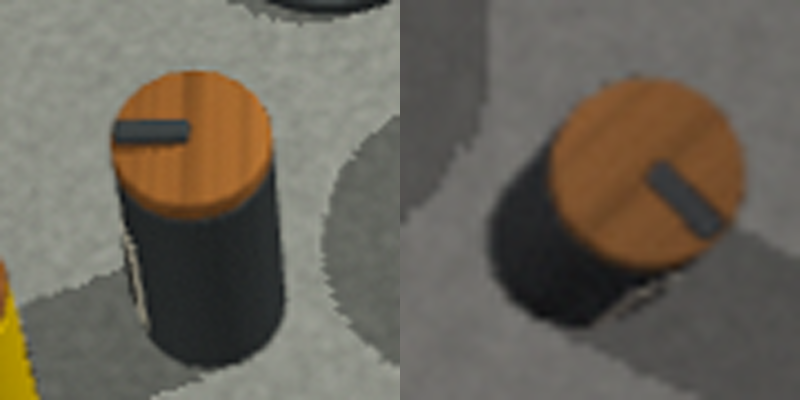

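View pics/crop2.png

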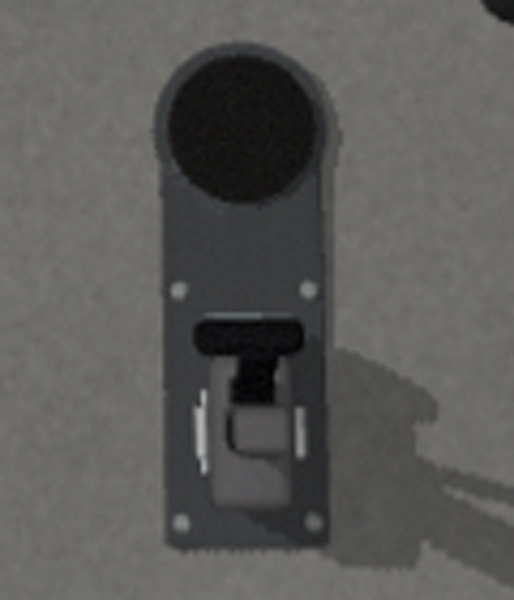

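```bash
cat > d.py <<'E'
from h import *
from scipy.spatial.transform import Rotation as Ro
def need(p,yaw_y,back=0):
    """offset in tool axes (mm) to bring TCP to p, and dr z to bring tool y to world yaw (mod 180)"""
    s=read_state();R=Ro.from_rotvec(s['orientation']).as_matrix()
    off=R.T@(np.array(p)-s['tcp_pos'])*1000
    cur=np.degrees(np.arctan2(R[1,1],R[0,1]));d=(yaw_y-cur+90)%180-90
    print('tcp',s['tcp_pos'].round(4),'off',off.round(1),'toolyaw',round(cur,1),'dr_z',round(-d,1),'tilt',(R[:,2]).round(4),'j6',s['joint_pos'][5].round(2),'t',s['clock'])
E
python3 - <<'E'
from d import *
import pickle
D=pickle.load(open('d0.pkl','rb'));T=D['top'];S=D['scene']
k=4.283
c=lambda u,v,z:onz(T,300+u/k,225+v/k,z)
f=(c(179,290,.01)+c(308,290,.01))/2;r=(c(182,523,.01)+c(314,523,.01))/2;p=c(242,130,.014)
yaw=lambda a,b:np.degrees(np.arctan2(*(b-a)[1::-1]))
print(f,r,p,yaw(f,r),yaw(p,r),yaw(c(179,290,.01),c(308,290,.01))-90,yaw(c(182,523,.01),c(314,523,.01))-90)
def bar(d,x0,y0,x1,y1):
    im=d['img'].astype(int)[y0:y1,x0:x1];B,G,R=im[...,0],im[...,1],im[...,2]
    w=((R>90)&(R-B>50)&(R-G>25)).astype(np.uint8)
    h=np.zeros_like(w);cv2.fillPoly(h,[cv2.convexHull(max(cv2.findContours(w,0,1)[0],key=cv2.contourArea))],1)
    h=cv2.erode(h,np.ones((3,3)))
    m=((R-B<20)*h).astype(np.uint8);n,l,st,ce=cv2.connectedComponentsWithStats(m)
    i=1+np.argmax(st[1:,4]);return ce[i]+[x0,y0],np.argwhere(l==i)[:,::-1]+[x0,y0]
for n,bx,z in(('top',(405,190,452,240),.133),('scene',(240,320,300,385),.133),):
    ce,px=bar(D[n],*bx);P=np.array([onz(D[n],*q,z)[:2] for q in px]);ctr={'top':np.array([.648,-.1853]),'scene':np.array([.6514,-.1918])}[n]
    v=np.linalg.svd(P-P.mean(0))[2][0];d=P.mean(0)-ctr
    print(n,P.mean(0),'pca',np.degrees(np.arctan2(v[1],v[0])),'fromctr',np.degrees(np.arctan2(d[1],d[0])),np.hypot(*d))
need([.65,-.188,.25],-135)
E
```

```text
[ 0.44919188 -0.01179576  0.01      ] [ 0.30891832 -0.01500027  0.01      ] [ 0.54796117 -0.01027485  0.014     ] -178.69131943712952 -178.8675195939171 -179.24868966523542 -179.20615041062894
top [ 0.63882859 -0.19402393] pca -138.64658583941176 fromctr -136.43242562933233 0.012657872455001296
scene [ 0.64009182 -0.2001657 ] pca 42.31691088098406 fromctr -143.506261908281 0.014066272842599174
tcp [0.224  0.5564 0.2468] off [-673.2 -531.4   -2.5] toolyaw 68.1 dr_z 23.1 tilt [-6.0e-04 -1.3e-03 -1.0e+00] j6 -0.06 t 0.15
```

Call:
{"method": "jog_arm", "body": {"steps": [{"offset": [-38,-30,0]},{"offset": [-38,-30,0]},{"offset": [-38,-30,0]},{"offset": [-38,-30,0]},{"offset": [-38,-30,0]},{"offset": [-38,-30,0]},{"offset": [-38,-30,0]},{"offset": [-38,-30,0]},{"offset": [-38,-30,0]},{"offset": [-38,-30,0]},{"offset": [-38,-30,0]},{"offset": [-38,-30,0]}]}}

```text
$.steps[0]: bad value
```

```bash
python3 -c "
from d import *
need([.65,-.188,.25],42)"
```

```text
tcp [0.224  0.5564 0.2468] off [-673.2 -531.4   -2.5] toolyaw 68.1 dr_z 26.1 tilt [-6.0e-04 -1.3e-03 -1.0e+00] j6 -0.06 t 0.15
```

All fields are probably required.

Call:
{"method": "jog_arm", "body": {"steps": [{"offset": [-38,-30,0],"dr": [0,0,0],"hand": 87},{"offset": [-38,-30,0],"dr": [0,0,0],"hand": 87},{"offset": [-38,-30,0],"dr": [0,0,0],"hand": 87},{"offset": [-38,-30,0],"dr": [0,0,0],"hand": 87},{"offset": [-38,-30,0],"dr": [0,0,0],"hand": 87},{"offset": [-38,-30,0],"dr": [0,0,0],"hand": 87},{"offset": [-38,-30,0],"dr": [0,0,0],"hand": 87},{"offset": [-38,-30,0],"dr": [0,0,0],"hand": 87},{"offset": [-38,-30,0],"dr": [0,0,0],"hand": 87},{"offset": [-38,-30,0],"dr": [0,0,0],"hand": 87},{"offset": [-38,-30,0],"dr": [0,0,0],"hand": 87},{"offset": [-38,-30,0],"dr": [0,0,0],"hand": 87}]}}

```text
clock: 1.35
tcp_pos: [0.5132, 0.0504, 0.2475]
orientation: [0.598, 3.084, 0.0]
force: [0.9, 0.7, 0.5]
grip_width: 0.99
grasp_force: 0.0
```

```bash
python3 -c "
from d import *
need([.65,-.188,.25],42)"
```

```text
tcp [0.5132 0.0504 0.2475] off [-216.  -170.    -2.5] toolyaw 68.1 dr_z 26.1 tilt [ 1.e-04  1.e-04 -1.e+00] j6 -1.16 t 1.35
```

Call:
{"method": "jog_arm", "body": {"steps": [{"offset": [-38,-30,0],"dr": [0,0,0],"hand": 87},{"offset": [-38,-30,0],"dr": [0,0,0],"hand": 87},{"offset": [-38,-30,0],"dr": [0,0,0],"hand": 87},{"offset": [-38,-30,0],"dr": [0,0,0],"hand": 87},{"offset": [-32,-25,0],"dr": [0,0,0],"hand": 87},{"offset": [-32,-25,0],"dr": [0,0,0],"hand": 87},{"offset": [0,0,0],"dr": [0,0,8],"hand": 87},{"offset": [0,0,0],"dr": [0,0,8],"hand": 87},{"offset": [0,0,0],"dr": [0,0,8],"hand": 87},{"offset": [0,0,0],"dr": [0,0,2],"hand": 87},{"offset": [0,0,0],"dr": [0,0,0],"hand": 87}]}}

```text
clock: 2.45
tcp_pos: [0.6495, -0.1861, 0.247]
orientation: [-1.276, -2.87, 0.0]
force: [-0.1, -0.3, -0.5]
grip_width: 0.991
grasp_force: 0.0
```

```bash
python3 -c "
from d import *
import pickle
need([.65,-.188,.25],42)
d=grab('wrist','w1.png');pickle.dump(d,open('w1.pkl','wb'))
print(proj(d,[[.65,-.188,.133],[.55,-.012,.014]]))"
```

```text
tcp [ 0.6495 -0.1861  0.247 ] off [-1.8 -0.9 -3. ] toolyaw 42.1 dr_z 0.1 tilt [-9.e-04  3.e-04 -1.e+00] j6 -1.06 t 2.45
[[319.46420051 246.4948563 ]
 [364.0459183   18.65590444]]
```

View pics/w1.png

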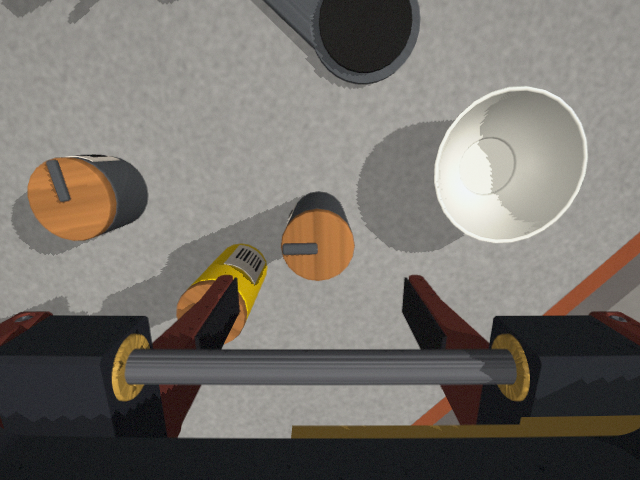

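The wrist view shows the jar lid at (318,244) with its bar pointing left, nearly along the closing axis. The left finger has clear space beside the yellow canister, and the pad's centre is at about (366,22).

```bash
cat > lid.py <<'E'
from d import *
def lidbar(d,box,zl,zt):
    x0,y0,x1,y1=box
    im=d['img'].astype(int)[y0:y1,x0:x1];B,G,R=im[...,0],im[...,1],im[...,2]
    w=((R>90)&(R-B>50)&(R-G>25)).astype(np.uint8)
    hull=cv2.convexHull(max(cv2.findContours(w,0,1)[0],key=cv2.contourArea))
    h=np.zeros_like(w);cv2.fillPoly(h,[hull],1)
    u,v=cv2.fitEllipse(hull)[0];c=onz(d,u+x0,v+y0,zl)
    m=((R-B<20)*h).astype(np.uint8);n,l,st,ce=cv2.connectedComponentsWithStats(m)
    i=1+np.argmax(st[1:,4]);P=np.array([onz(d,a+x0,b+y0,zt)[:2] for b,a in np.argwhere(l==i)])
    v2=np.linalg.svd(P-P.mean(0))[2][0];e=P.mean(0)-c[:2];v2*=np.sign(v2@e)
    print('lid',u+x0,v+y0,c.round(4),'pca',np.degrees(np.arctan2(v2[1],v2[0])).round(1),'fromctr',np.degrees(np.arctan2(e[1],e[0])).round(1))
    return c
E
python3 -c "
from lid import *
import pickle
d=pickle.load(open('w1.pkl','rb'))
c=lidbar(d,(272,195,365,290),.127,.133)
need([c[0],c[1],.101],42)"
```

```text
lid 317.51616287231445 244.69701385498047 [ 0.649  -0.1892  0.127 ] pca -135.5 fromctr -132.1
tcp [ 0.6495 -0.1861  0.2471] off [ -2.1  -2.4 146.1] toolyaw 42.1 dr_z 0.1 tilt [-7.e-04  2.e-04 -1.e+00] j6 -1.06 t 2.5
```

Call:
{"method": "jog_arm", "body": {"steps": [{"offset": [-2,-2.4,20],"dr": [0,0,0],"hand": 87},{"offset": [0,0,30],"dr": [0,0,0],"hand": 87},{"offset": [0,0,30],"dr": [0,0,0],"hand": 87},{"offset": [0,0,30],"dr": [0,0,0],"hand": 87},{"offset": [0,0,25],"dr": [0,0,0],"hand": 87},{"offset": [0,0,11],"dr": [0,0,0],"hand": 87},{"offset": [0,0,0],"dr": [0,0,0],"hand": 87}]}}

```text
clock: 3.2
tcp_pos: [0.6481, -0.1888, 0.0993]
orientation: [-1.274, -2.868, 0.001]
force: [0.8, -0.2, -0.7]
grip_width: 0.995
grasp_force: 0.0
```

```bash
python3 -c "
from d import *
import pickle
need([.649,-.189,.101],42)
d=grab('wrist','w2.png')"
```

```text
tcp [ 0.6481 -0.1888  0.0993] off [-0.8  0.5 -1.7] toolyaw 42.1 dr_z 0.1 tilt [-0.0038  0.0013 -1.    ] j6 -1.07 t 3.2
```

View pics/w2.png

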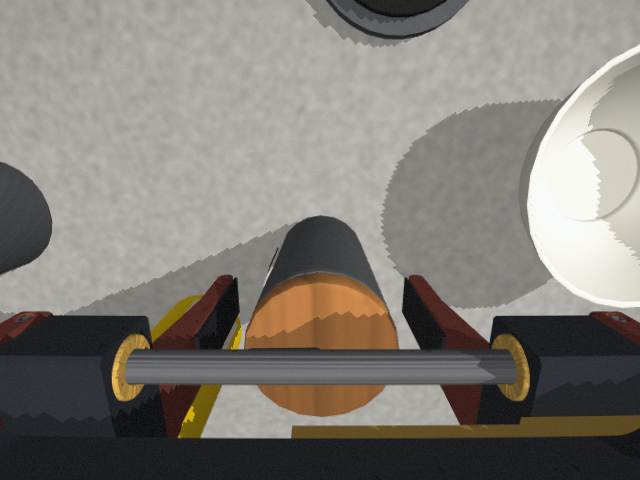

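The lid (x 245 to 399) is centred between the pads (238 and 404), so I can close.

Call:
{"method": "jog_arm", "body": {"steps": [{"offset": [0,0,0],"dr": [0,0,0],"hand": 50},{"offset": [0,0,0],"dr": [0,0,0],"hand": 50},{"offset": [0,0,0],"dr": [0,0,0],"hand": 50},{"offset": [0,0,0],"dr": [0,0,0],"hand": 50},{"offset": [0,0,0],"dr": [0,0,0],"hand": 50},{"offset": [0,0,0],"dr": [0,0,0],"hand": 50},{"offset": [0,0,0],"dr": [0,0,0],"hand": 50},{"offset": [0,0,0],"dr": [0,0,0],"hand": 50}], "force": 25}}

```text
clock: 4.05
tcp_pos: [0.6494, -0.1894, 0.1026]
orientation: [1.276, 2.869, 0.0]
force: [-1.0, -0.8, 4.6]
grip_width: 0.679
grasp_force: 25.0
```

Call:
{"method": "jog_arm", "body": {"steps": [{"offset": [0,0,-10],"dr": [0,0,0],"hand": 50},{"offset": [0,0,-25],"dr": [0,0,0],"hand": 50},{"offset": [0,0,-25],"dr": [0,0,0],"hand": 50},{"offset": [25,-4,0],"dr": [0,0,0],"hand": 50},{"offset": [35,-6,0],"dr": [0,0,0],"hand": 50},{"offset": [35,-6,0],"dr": [0,0,0],"hand": 50},{"offset": [29,-4,0],"dr": [0,0,4],"hand": 50},{"offset": [0,0,0],"dr": [0,0,8],"hand": 50},{"offset": [0,0,0],"dr": [0,0,8],"hand": 50},{"offset": [0,0,0],"dr": [0,0,8],"hand": 50},{"offset": [0,0,0],"dr": [0,0,8],"hand": 50},{"offset": [0,0,0],"dr": [0,0,7],"hand": 50}]}}

```text
clock: 5.25
tcp_pos: [0.5505, -0.1102, 0.1605]
orientation: [-2.244, -2.196, 0.002]
force: [0.3, -0.5, -3.2]
grip_width: 0.68
grasp_force: 25.0
```

Call:
{"method": "jog_arm", "body": {"steps": [{"offset": [0,0,0],"dr": [0,0,0],"hand": 50},{"offset": [0,0,0],"dr": [0,0,0],"hand": 50}]}}

```text
clock: 5.45
tcp_pos: [0.5508, -0.1103, 0.1609]
orientation: [-2.235, -2.206, 0.001]
force: [0.2, 1.1, -2.9]
grip_width: 0.683
grasp_force: 25.0
```

```bash
python3 -c "
from d import *
import pickle
need([.551,-.0128,.163],-.9)
d=grab('wrist','w3.png');pickle.dump(d,open('w3.pkl','wb'))
print(proj(d,[[.551,-.0128,.014]]))"
```

```text
tcp [ 0.5508 -0.1103  0.1609] off [97.5 -1.  -2.1] toolyaw -0.7 dr_z 0.2 tilt [-1.7e-03  5.0e-04 -1.0e+00] j6 -0.25 t 5.45
[[317.88240327 117.0201149 ]]
```

View pics/w3.png

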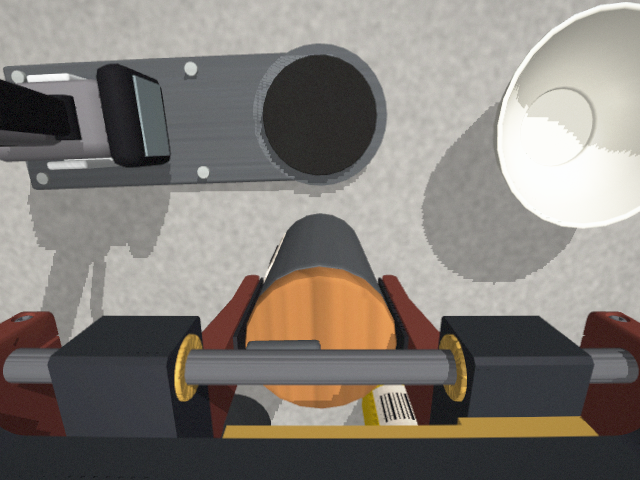

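The wrist view shows the pad at about (320,116), the plate bolts at (190,69), (203,172), (18,76) and (41,179), and the far edge of the held jar's lid bar at about (248,345) to (318,341).

Run:
```python
from d import *
import pickle
d=pickle.load(open('w3.pkl','rb'));im=d['img']
g=cv2.medianBlur(im[50:190,245:390].max(2),5)
for th in(52,60,66):
    c=max(cv2.findContours((g<th).astype(np.uint8),0,1)[0],key=cv2.contourArea);e=cv2.fitEllipse(cv2.convexHull(c))
    print('pad',th,e[0][0]+245,e[0][1]+50,e[1],onz(d,e[0][0]+245,e[0][1]+50,.014).round(4))
def blob(u,v):
    p=im[v-10:v+11,u-10:u+11].min(2).astype(float)
    m=(p>p.max()-50).astype(np.uint8);n,l,s,ce=cv2.connectedComponentsWithStats(m);i=1+np.argmax(s[1:,4])
    return onz(d,ce[i][0]+u-10,ce[i][1]+v-10,.010)
b=[blob(*q) for q in((190,69),(203,172),(18,76),(41,179))]
yaw=lambda a,b:np.degrees(np.arctan2(*(b-a)[1::-1]))
print(np.round(b,4));print(yaw(b[0],b[2]),yaw(b[1],b[3]),yaw((b[0]+b[1])/2,(b[2]+b[3])/2),yaw(b[1],b[0])+90,yaw(b[3],b[2])+90, (np.array(b).mean(0)).round(4))
# plate edges
a=[onz(d,*q,.008) for q in((20,66),(260,54),(60,189),(300,182))]
print('edges',yaw(a[1],a[0]),yaw(a[3],a[2]))
# bar top far edge: subpixel intensity edge per column
z=.133+(read_state()['tcp_pos'][2]-.1026)
r=im[330:350,:,2].astype(float);us=range(254,312,2);P=[]
for u in us:
    col=r[:,u];i=np.argmin(np.diff(col));P.append(onz(d,u,330+i+.5,z))
    print((u,330+i),end=' ')
P=np.array(P);print('bar yaw',np.degrees(np.arctan2(*np.polyfit(P[:,0],P[:,1],1)[:1],1)))
```

```text
pad 52 319.1236343383789 114.84945678710938 (112.63826751708984, 119.44583129882812) [ 0.552  -0.0112  0.014 ]
pad 60 319.18824005126953 114.8353042602539 (113.1099853515625, 120.12782287597656) [ 0.5521 -0.0112  0.014 ]
pad 66 319.22344970703125 114.79476928710938 (113.2155532836914, 120.40765380859375) [ 0.5521 -0.0111  0.014 ]
[[ 0.4507  0.0258  0.01  ]
 [ 0.4523 -0.0547  0.01  ]
 [ 0.3178  0.0217  0.01  ]
 [ 0.3111 -0.0577  0.01  ]]
-178.20289472559227 -178.7818539749286 -178.5011341718298 181.17961802282207 175.1972975990435 [ 0.383  -0.0162  0.01  ]
edges -178.79127100172306 -179.26767201533755
(254, np.int64(340)) (256, np.int64(340)) (258, np.int64(340)) (260, np.int64(340)) (262, np.int64(340)) (264, np.int64(340)) (266, np.int64(340)) (268, np.int64(340)) (270, np.int64(339)) (272, np.int64(339)) (274, np.int64(339)) (276, np.int64(339)) (278, np.int64(339)) (280, np.int64(339)) (282, np.int64(339)) (284, np.int64(339)) (286, np.int64(339)) (288, np.int64(339)) (290, np.int64(339)) (292, np.int64(339)) (294, np.int64(339)) (296, np.int64(339)) (298, np.int64(339)) (300, np.int64(339)) (302, np.int64(339)) (304, np.int64(339)) (306, np.int64(339)) (308, np.int64(339)) (310, np.int64(339)) bar yaw 0.7017647065657697
```

Call:
{"method": "jog_arm", "body": {"steps": [{"offset": [20,0,0],"dr": [0,0,-0.4],"hand": 50},{"offset": [30,0.5,0],"dr": [0,0,0],"hand": 50},{"offset": [30,0.5,0],"dr": [0,0,0],"hand": 50},{"offset": [19,0,0],"dr": [0,0,0],"hand": 50},{"offset": [0,0,12],"dr": [0,0,0],"hand": 50},{"offset": [0,0,15],"dr": [0,0,0],"hand": 50},{"offset": [0,0,8],"dr": [0,0,0],"hand": 50},{"offset": [0,0,2],"dr": [0,0,0],"hand": 50},{"offset": [0,0,0],"dr": [0,0,0],"hand": 50},{"offset": [0,0,0],"dr": [0,0,0],"hand": 50},{"offset": [0,0,0],"dr": [0,0,0],"hand": 50}]}}

```text
clock: 6.6
tcp_pos: [0.5536, -0.0118, 0.1254]
orientation: [2.231, 2.21, 0.001]
force: [0.8, -0.2, -3.5]
grip_width: 0.682
grasp_force: 25.0
```

```bash
python3 -c "
from d import *
need([.552,-.0112,.1166],1)
print(read_state()['force'])"
```

```text
tcp [ 0.5536 -0.0118  0.1254] off [ 0.6 -1.6  8.8] toolyaw -0.6 dr_z -1.6 tilt [ 1.2e-03 -1.0e-04 -1.0e+00] j6 -0.07 t 6.6
[ 0.83384049 -0.22252455 -3.50104396]
```

Call:
{"method": "jog_arm", "body": {"steps": [{"offset": [0.6,-1.5,2],"dr": [0,0,-0.5],"hand": 50},{"offset": [0,0,2],"dr": [0,0,0],"hand": 50},{"offset": [0,0,1],"dr": [0,0,0],"hand": 50},{"offset": [0,0,1],"dr": [0,0,0],"hand": 50},{"offset": [0,0,0.5],"dr": [0,0,0],"hand": 50},{"offset": [0,0,0.5],"dr": [0,0,0],"hand": 50},{"offset": [0,0,0],"dr": [0,0,0],"hand": 50}]}}

```text
clock: 7.3
tcp_pos: [0.5517, -0.0109, 0.1176]
orientation: [-2.222, -2.221, 0.0]
force: [0.4, 0.6, -3.8]
grip_width: 0.679
grasp_force: 25.0
```

Call:
{"method": "jog_arm", "body": {"steps": [{"offset": [0,0,0.5],"dr": [0,0,0],"hand": 50},{"offset": [0,0,0.3],"dr": [0,0,0],"hand": 50},{"offset": [0,0,0],"dr": [0,0,0],"hand": 50}]}}

```text
clock: 7.6
tcp_pos: [0.5517, -0.0109, 0.1168]
orientation: [2.222, 2.221, -0.0]
force: [-0.3, -0.1, -3.3]
grip_width: 0.68
grasp_force: 25.0
```

Call:
{"method": "jog_arm", "body": {"steps": [{"offset": [0,0,0.5],"dr": [0,0,0],"hand": 50},{"offset": [0,0,0.5],"dr": [0,0,0],"hand": 50},{"offset": [0,0,0],"dr": [0,0,0],"hand": 50}]}}

```text
clock: 7.9
tcp_pos: [0.5518, -0.011, 0.1168]
orientation: [2.222, 2.22, 0.0]
force: [-2.9, -0.6, 2.0]
grip_width: 0.681
grasp_force: 25.0
```

Call:
{"method": "jog_arm", "body": {"steps": [{"offset": [0,0,0],"dr": [0,0,0],"hand": 62},{"offset": [0,0,0],"dr": [0,0,0],"hand": 66},{"offset": [0,0,0],"dr": [0,0,0],"hand": 75},{"offset": [0,0,0],"dr": [0,0,0],"hand": 87},{"offset": [0,0,0],"dr": [0,0,0],"hand": 87},{"offset": [0,0,0],"dr": [0,0,0],"hand": 87},{"offset": [0,0,-10],"dr": [0,0,0],"hand": 87},{"offset": [0,0,-30],"dr": [0,0,0],"hand": 87},{"offset": [0,0,-40],"dr": [0,0,0],"hand": 87},{"offset": [0,0,-40],"dr": [0,0,0],"hand": 87},{"offset": [-30,0,0],"dr": [0,0,0],"hand": 87},{"offset": [-40,0,0],"dr": [0,0,0],"hand": 87}]}}

```text
clock: 9.1
tcp_pos: [0.5525, -0.0804, 0.2393]
orientation: [2.215, 2.222, 0.005]
force: [0.6, 0.5, -0.4]
grip_width: 0.994
grasp_force: 0.0
```

Call:
{"method": "jog_arm", "body": {"steps": [{"offset": [0,0,0],"dr": [0,0,0],"hand": 87},{"offset": [0,0,0],"dr": [0,0,0],"hand": 87}]}}

```text
clock: 9.3
tcp_pos: [0.5516, -0.0814, 0.2363]
orientation: [2.224, 2.219, 0.001]
force: [-0.0, -0.1, -0.8]
grip_width: 0.991
grasp_force: 0.0
```

```bash
python3 -c "
from d import *
import pickle
need([.385,-.0148,.2],1.2)
d=grab('wrist','w4.png');pickle.dump(d,open('w4.pkl','wb'))
t=grab('top','t4.png');pickle.dump(t,open('t4.pkl','wb'))
print(proj(d,[[.552,-.0112,.014],[.552,-.0112,.141]]))"
```

```text
tcp [ 0.5516 -0.0814  0.2363] off [  66.2 -166.8   36.3] toolyaw -0.1 dr_z -1.3 tilt [ 4.e-04  4.e-04 -1.e+00] j6 -0.21 t 9.3
[[319.31644817 151.43950538]
 [318.91117542 152.72388343]]
```

View pics/w4.png

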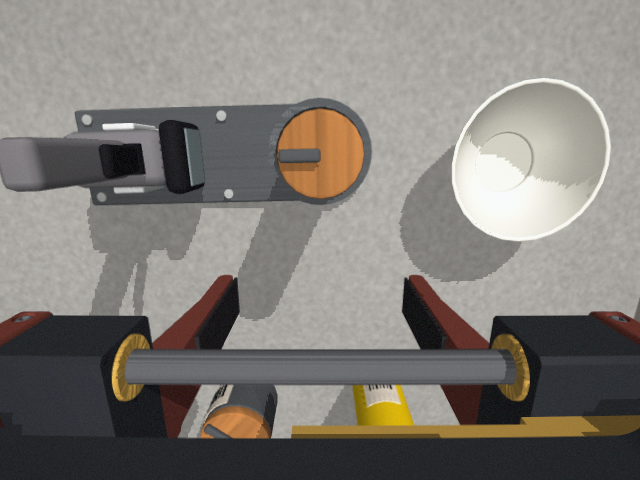

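The jar stands on the pad under the camera, with its lid at (320,153) and the bar pointing left to the scanner. The trigger tip is at about (122,160) and the grip top at about (25,163).

Run:
```python
from lid import *
import pickle
d=pickle.load(open('w4.pkl','rb'));im=d['img']
lidbar(d,(268,100,372,205),.141,.147)
yaw=lambda a,b:np.degrees(np.arctan2(*(b-a)[1::-1]))
def blob(u,v):
    p=cv2.GaussianBlur(im[v-8:v+9,u-8:u+9].min(2).astype(np.float32),(0,0),.8)
    m=(p>p.max()-45).astype(np.uint8);n,l,s,ce=cv2.connectedComponentsWithStats(m);i=1+np.argmax(s[1:,4])
    return np.append(ce[i]+[u-8,v-8],s[i,4])
q=[blob(*x) for x in((221,116),(228,194),(87,119),(101,197))];print(np.round(q,1).tolist())
b=[onz(d,x[0],x[1],.010) for x in q];print(np.round(b,4).tolist())
print(yaw(b[0],b[2]),yaw(b[1],b[3]))
# plate edges: gradient rows
E_=[]
g=cv2.GaussianBlur(im[...,1].astype(np.float32),(0,0),1)
for lo,hi in((95,115),(194,214)):
    P=[]
    for u in range(112,265,3):
        c=np.abs(np.diff(g[lo:hi,u]));P.append(onz(d,u,lo+np.argmax(c)+.5,.008)[:2])
    P=np.array(P);k=np.polyfit(P[:,0],P[:,1],1)
    for _ in range(3):
        r=P[:,1]-np.polyval(k,P[:,0]);k=np.polyfit(*P[np.abs(r)<.0015].T,1)
    E_.append(k);print('edge yaw',np.degrees(np.arctan(k[0])),(abs(r)<.0015).sum(),'y at pad x',np.polyval(k,.552))
```

```text
lid 320.10600662231445 153.12699508666992 [ 0.5528 -0.0115  0.141 ] pca -178.2 fromctr -174.2
[[220.9, 115.0, 68.0], [228.4, 193.1, 60.0], [86.2, 119.1, 70.0], [101.1, 196.5, 73.0]]
[[0.4509, 0.0255, 0.01], [0.4526, -0.0547, 0.01], [0.31, 0.0228, 0.01], [0.3115, -0.0578, 0.01]]
-178.9018826519843 -178.7581764465563
edge yaw 1.0522702768539403 49 y at pad x 0.036833006477755156
edge yaw 1.0549359971903471 43 y at pad x -0.06292050406247557
```

The label is within about 0.5° of the stand's axis and 1 to 1.5 mm off centre, so I'll leave the jar as it stands. Next is the trigger.

Call:
{"method": "jog_arm", "body": {"steps": [{"offset": [10,-25,0],"dr": [0,0,-1.2],"hand": 87},{"offset": [15,-40,0],"dr": [0,0,0],"hand": 87},{"offset": [15,-40,0],"dr": [0,0,0],"hand": 87},{"offset": [15,-40,0],"dr": [0,0,0],"hand": 87},{"offset": [10,-24,0],"dr": [0,0,0],"hand": 87},{"offset": [0,0,0],"dr": [0,0,0],"hand": 87},{"offset": [0,0,0],"dr": [0,0,0],"hand": 87}]}}

```text
clock: 10.1
tcp_pos: [0.3817, -0.0181, 0.2363]
orientation: [2.196, 2.245, 0.002]
force: [0.2, 0.7, 0.0]
grip_width: 0.993
grasp_force: 0.0
```

```bash
python3 -c "
from d import *
import pickle
need([.382,-.0165,.146],1.1)
d=grab('wrist','w5.png');pickle.dump(d,open('w5.pkl','wb'))
print(proj(d,[[.372,-.0165,.175],[.359,-.0165,.175],[.385,-.0165,.175],[.372,-.0005,.175],[.372,-.0325,.175],[.413,-.0157,.152]]))"
```

```text
tcp [ 0.3817 -0.0181  0.2363] off [ 1.6  0.1 90.3] toolyaw 1.3 dr_z 0.2 tilt [ 2.e-03 -2.e-04 -1.e+00] j6 -0.16 t 10.1
[[303.20184288 264.86473126]
 [282.67511794 264.4572981 ]
 [323.71500753 265.26889193]
 [303.40051399 240.51563682]
 [303.01422278 288.22445424]
 [363.30999129 253.93215406]]
```

View pics/w5.png

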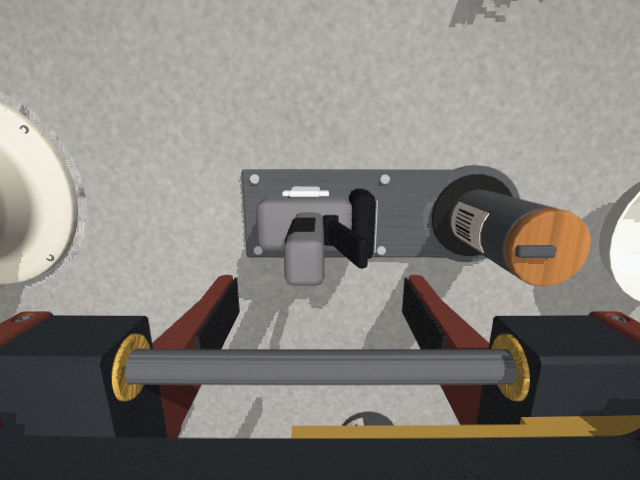

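The grip's top face is centred at about (305,263) against a predicted (303,265), and the trigger tip is at about (362,255). The label faces the scan window. I'll lower the hand over the grip.

Call:
{"method": "jog_arm", "body": {"steps": [{"offset": [2.5,1,20],"dr": [0,0,0],"hand": 87.8},{"offset": [0,0,25],"dr": [0,0,0],"hand": 87.8},{"offset": [0,0,20],"dr": [0,0,0],"hand": 87.8},{"offset": [0,0,15],"dr": [0,0,0],"hand": 87.8},{"offset": [0,0,10],"dr": [0,0,0],"hand": 87.8},{"offset": [0,0,0],"dr": [0,0,0],"hand": 87.8},{"offset": [0,-4,0],"dr": [0,0,0],"hand": 87.8},{"offset": [0,0,0],"dr": [0,0,0],"hand": 87.8},{"offset": [0,0,0],"dr": [0,0,0],"hand": 87.8}]}}

```text
clock: 11.05
tcp_pos: [0.3789, -0.0165, 0.1469]
orientation: [2.198, 2.243, 0.002]
force: [-0.6, -0.9, 0.6]
grip_width: 1.007
grasp_force: 0.0
```

Call:
{"method": "jog_arm", "body": {"steps": [{"offset": [0,0,0],"dr": [0,0,0],"hand": 28},{"offset": [0,0,0],"dr": [0,0,0],"hand": 28},{"offset": [0,0,0],"dr": [0,0,0],"hand": 28},{"offset": [0,0,0],"dr": [0,0,0],"hand": 28},{"offset": [0,0,0],"dr": [0,0,0],"hand": 28},{"offset": [0,0,0],"dr": [0,0,0],"hand": 28},{"offset": [0,0,0],"dr": [0,0,0],"hand": 28},{"offset": [0,0,0],"dr": [0,0,0],"hand": 28}], "force": 25}}

```text
clock: 11.85
tcp_pos: [0.3761, -0.0165, 0.1475]
orientation: [-2.197, -2.241, 0.007]
force: [-19.6, -0.1, 14.1]
grip_width: 0.407
grasp_force: 25.0
```

Call:
{"method": "jog_arm", "body": {"steps": [{"offset": [0,0,0],"dr": [0,0,0],"hand": 28},{"offset": [0,0,0],"dr": [0,0,0],"hand": 28}]}}

```text
clock: 12.05
tcp_pos: [0.3761, -0.0165, 0.1475]
orientation: [-2.197, -2.241, 0.006]
force: [-18.0, -0.1, 13.9]
grip_width: 0.406
grasp_force: 25.0
```

Call:
{"method": "jog_arm", "body": {"steps": [{"offset": [0,0,0],"dr": [0,0,0],"hand": 87.8},{"offset": [0,0,0],"dr": [0,0,0],"hand": 87.8},{"offset": [0,0,0],"dr": [0,0,0],"hand": 87.8},{"offset": [0,0,0],"dr": [0,0,0],"hand": 87.8},{"offset": [0,0,0],"dr": [0,0,0],"hand": 87.8},{"offset": [0,0,0],"dr": [0,0,0],"hand": 87.8},{"offset": [0,4,0],"dr": [0,0,0],"hand": 87.8},{"offset": [0,0,0],"dr": [0,0,0],"hand": 87.8}]}}

```text
clock: 12.85
tcp_pos: [0.3827, -0.0163, 0.1459]
orientation: [-2.198, -2.244, 0.0]
force: [-0.6, 0.2, -0.2]
grip_width: 0.997
grasp_force: 0.0
```

Call:
{"method": "jog_arm", "body": {"steps": [{"offset": [0,0,-20],"dr": [0,0,0],"hand": 87.8},{"offset": [0,0,-30],"dr": [0,0,0],"hand": 87.8},{"offset": [0,0,-30],"dr": [0,0,0],"hand": 87.8},{"offset": [0,0,-10],"dr": [0,0,0],"hand": 87.8},{"offset": [0,0,0],"dr": [0,0,0],"hand": 28},{"offset": [0,0,0],"dr": [0,0,0],"hand": 28},{"offset": [0,0,0],"dr": [0,0,0],"hand": 28},{"offset": [0,0,0],"dr": [0,0,0],"hand": 28}]}}

```text
clock: 13.65
tcp_pos: [0.3821, -0.0163, 0.2343]
orientation: [-2.197, -2.243, 0.002]
force: [0.0, -0.5, -0.3]
grip_width: 0.675
grasp_force: 0.0
```

Run:
```python
from lid import *
d=grab('wrist','w6.png');cv2.imwrite('pics/w6c.png',cv2.resize(d['img'][140:310,220:620],(800,340)))
print(read_state()['grip_width']*88)
lidbar(d,(490,190,600,300),.141,.147)
```

```text
55.20212100246287
lid 550.5247764587402 249.83242797851562 [ 0.5511 -0.0108  0.141 ] pca -179.6 fromctr -171.9
```

View pics/w6c.png

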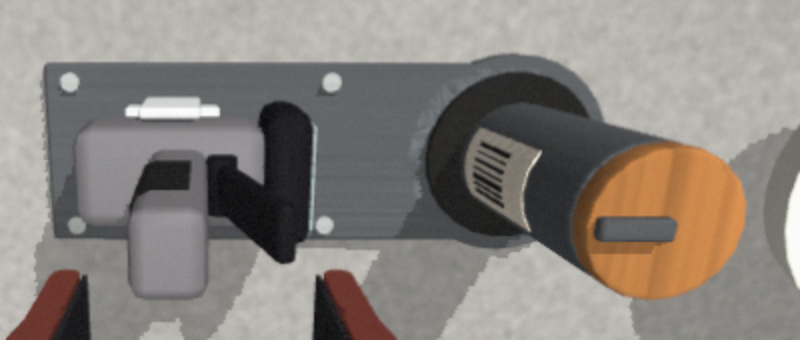

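The trigger has sprung back and the jar is unmoved. The fingers turn out to close at only about 75 mm/s, so I held the trigger for only about 0.3 s. I'll squeeze again with a proper half-second hold.

Call:
{"method": "jog_arm", "body": {"steps": [{"offset": [0,0,0],"dr": [0,0,0],"hand": 87.8},{"offset": [0,0,0],"dr": [0,0,0],"hand": 87.8},{"offset": [0,0,0],"dr": [0,0,0],"hand": 87.8},{"offset": [0,0,0],"dr": [0,0,0],"hand": 87.8},{"offset": [0,0,0],"dr": [0,0,0],"hand": 87.8},{"offset": [0,0,20],"dr": [0,0,0],"hand": 87.8},{"offset": [0,0,30],"dr": [0,0,0],"hand": 87.8},{"offset": [0,0,25],"dr": [0,0,0],"hand": 87.8},{"offset": [0,0,15],"dr": [0,0,0],"hand": 87.8},{"offset": [0,0,0],"dr": [0,0,0],"hand": 87.8},{"offset": [0,-3,0],"dr": [0,0,0],"hand": 87.8},{"offset": [0,0,0],"dr": [0,0,0],"hand": 87.8}]}}

```text
clock: 14.9
tcp_pos: [0.38, -0.0164, 0.1475]
orientation: [2.197, 2.243, 0.002]
force: [0.0, 0.1, 0.7]
grip_width: 1.0
grasp_force: 0.0
```

Call:
{"method": "jog_arm", "body": {"steps": [{"offset": [0,0,0],"dr": [0,0,0],"hand": 28},{"offset": [0,0,0],"dr": [0,0,0],"hand": 28},{"offset": [0,0,0],"dr": [0,0,0],"hand": 28},{"offset": [0,0,0],"dr": [0,0,0],"hand": 28},{"offset": [0,-1,0],"dr": [0,0,0],"hand": 28},{"offset": [0,-1,0],"dr": [0,0,0],"hand": 28},{"offset": [0,-1,0],"dr": [0,0,0],"hand": 28}], "force": 25}}

```text
clock: 15.6
tcp_pos: [0.376, -0.0165, 0.1477]
orientation: [2.199, 2.244, -0.001]
force: [-14.0, -0.1, 16.1]
grip_width: 0.405
grasp_force: 23.9
```

Call:
{"method": "jog_arm", "body": {"steps": [{"offset": [0,0,0],"dr": [0,0,0],"hand": 28},{"offset": [0,0,0],"dr": [0,0,0],"hand": 28},{"offset": [0,0,0],"dr": [0,0,0],"hand": 28},{"offset": [0,0,0],"dr": [0,0,0],"hand": 28},{"offset": [0,0,0],"dr": [0,0,0],"hand": 28}]}}

```text
clock: 16.1
tcp_pos: [0.376, -0.0165, 0.1477]
orientation: [2.199, 2.244, -0.001]
force: [-8.0, 0.7, 10.6]
grip_width: 0.404
grasp_force: 25.0
```

Call:
{"method": "jog_arm", "body": {"steps": [{"offset": [0,0,0],"dr": [0,0,0],"hand": 87.8},{"offset": [0,0,0],"dr": [0,0,0],"hand": 87.8},{"offset": [0,1,0],"dr": [0,0,0],"hand": 87.8},{"offset": [0,2,0],"dr": [0,0,0],"hand": 87.8},{"offset": [0,2,0],"dr": [0,0,0],"hand": 87.8},{"offset": [0,0,0],"dr": [0,0,0],"hand": 87.8},{"offset": [0,0,0],"dr": [0,0,0],"hand": 87.8},{"offset": [0,0,-10],"dr": [0,0,0],"hand": 87.8},{"offset": [0,0,-30],"dr": [0,0,0],"hand": 87.8},{"offset": [0,0,-40],"dr": [0,0,0],"hand": 87.8},{"offset": [0,0,-20],"dr": [0,0,0],"hand": 87.8},{"offset": [0,0,0],"dr": [0,0,0],"hand": 87.8}]}}

```text
clock: 17.3
tcp_pos: [0.3824, -0.0165, 0.2501]
orientation: [2.195, 2.24, 0.006]
force: [0.5, 0.0, 0.1]
grip_width: 0.997
grasp_force: 0.0
```

Call:
{"method": "jog_arm", "body": {"steps": [{"offset": [0,0,0],"dr": [0,0,0],"hand": 87.8},{"offset": [0,0,0],"dr": [0,0,0],"hand": 87.8}]}}

```text
clock: 17.5
tcp_pos: [0.3811, -0.0163, 0.2444]
orientation: [-2.197, -2.243, 0.002]
force: [-0.2, -0.2, 0.3]
grip_width: 1.001
grasp_force: 0.0
```

Run:
```python
from lid import *
d=grab('wrist','w7.png');cv2.imwrite('pics/w7c.png',cv2.resize(d['img'][140:310,220:620],(800,340)))
lidbar(d,(490,190,600,300),.141,.147)
```

```text
lid 543.603328704834 246.05926513671875 [ 0.5515 -0.0108  0.141 ] pca -179.2 fromctr -172.4
```

View pics/w7c.png

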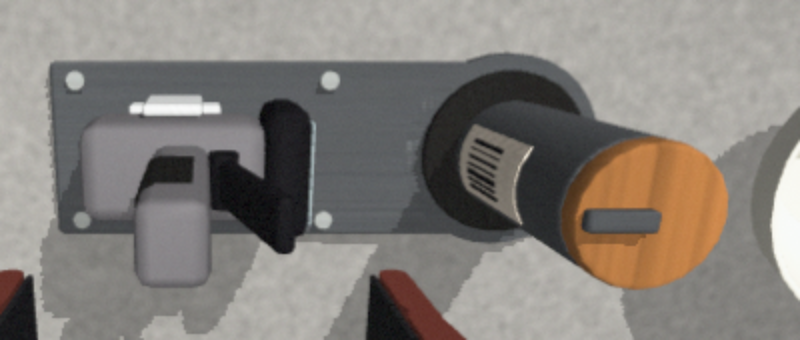

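The trigger (crop 285,240) has sprung back. The jar stands unmoved on the pad with its label facing the scan window, and the hand is clear.

```bash
python3 -c "
from plant import close_job
print(close_job())"
```

```text
the job is handed in; nothing more can be done
None
```

The tall canister stands upright on the pad, about 1–2 mm off centre and with its label within about 1° of facing the scan window; the trigger was squeezed home twice, since the first hold was only about 0.3 s and the second about 0.5 s, it sprang back both times, and the job is handed in with no verdict shown.

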